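# Unclamp the glued power adapter

### The arm

A 6-joint arm with a two-finger parallel gripper is mounted at the origin on a cart in front of the work surface, level with it; the furniture and walls round the work are solid. World frame = base frame: x ahead of the robot, y to its left, z up, the work surface at z = 0. Lengths are in m, angles in rad, forces in N, time in s.
With the tool pointing down it reaches from about 0.35 to 0.775 m from the base axis. Payload 5.5 kg.
Tool frame: the origin (TCP) lies between the finger pads; the fingertips stand 19 mm ahead of it and the grasp point (between the pads) is the TCP; z points along the fingers, y is the line along which they close (so a half turn about z gives the same grasp; the last joint's range is limited). The gripper opens to 85 mm and grips with 20 to 120 N. Pads are 22 mm wide; open, the fingers measure 114 mm over their backs; the gripper's body (76 mm by 85 mm) begins 54 mm behind the grasp point. The pads swing forward as they close: fully open they stand 13 mm farther back than shut.
Start: joints at [1.159, 0.313, 0.046, 1.304, 0, 1.431], TCP at [0.154, 0.554, 0.25] pointing down, gripper open.
Joint ranges: [-2.76, 2.76], [-0.86, 1.69], [-1.03, 1.26], [-2.2, 2.34], [-1.47, 1.5], [-3.14, 3.14]. Speed limits (rad/s): [2.57, 2.57, 3.14, 3.14, 3.14, 3.14].

### API

Orientations are given as a 3x3 rotation matrix whose columns are the frame's x, y, z axes.
In Python, from rig import ctrl gives the robot as it stands.
- The arm moves only by the tool move_arm, never from a script. Its arguments are lists of equal length, an entry for each row: "rotation": the turn, a rotation vector about the world's x, y, z in degrees, a list of three; "linear": the shift along the world's x, y, z in m, a list of three; "gripper": the closure, from -1 (fully open) to 1 (shut), so that 0 is half open. In form: {"rotation": [[rx, ry, rz], ...], "linear": [[tx, ty, tz], ...], "gripper": [gripper, ...]}. A call has 1 to 12 rows; each row shifts and turns the commanded pose from where the row before left it; what a row does not reach is not made up. A row lasts 1/12 s, in which the tool goes at most 41.7 mm and 7.16 degrees, less where a joint would pass 70% of its speed; a pose out of reach is approached as far as the arm can. A call is refused whole if a number of a shift passes 0.0417 or a number of a turn 7.16, either way. A call with a gripper value outside its range is refused whole. The fingers move at their own pace and stop on an object; the grip force is fixed at half the most. Time passes only in rows, so rows that do not move let the fingers close. It gives the time, the measured TCP pose, the force, the opening and the grip force at its end, in the units of the state.
- ctrl.state(): the state, without advancing time (a new reading comes with each control period).
- ctrl.camera(name): name is "scene" or "side" or "wrist"; returns the picture (420x560x3 uint8, red, green, blue); there is no depth.
- ctrl.camera_params(name): a dict with "fx", "fy", "cx", "cy" (pixels), "R" (3x3) and "t" (3): a world point X has camera coordinates R X + t. Camera axes: x right, y down, z forward; pixel columns grow to the right and rows downward; lengths in m; the calibration is good to about 2 mm. A picture is of the moment at which its call begins: read the wrist's pose just before it. camera_params takes no time and is no camera call; for the wrist camera it gives the pose at the moment of the call.
- ctrl.hand_in(): hands the job in; it is judged then, once.
Trained networks look in the newest picture that a camera, given by its name, has taken for a name from the list of things; names that differ only in an ending like _2 or _b are one class to them, and where a whole thing is asked for, a point or a joint stands for the part that bears it (a point fixed in the world has none). Each returns a list of dicts, best first, with "score" (0 to 1); they miss things now and then, are a little off and sometimes report something else, mostly with a low value. They report only what shows in the picture. A call takes as long as a camera call.
- ctrl.search_frame(name, camera): "extent" ([left, top, width, height] in pixels, round what is visible of it).
- ctrl.silhouettes(name, camera): "mask" (420x560 bool, what is visible of it) and "extent" ([left, top, width, height] in pixels, round what is visible of it).
- ctrl.mark_of(name, camera): "uv" ([column, row] in pixels: a listed point, or the origin of a listed thing).
The state is a dict: "clock": time; "joint_positions": joint angles; "qvel": joint speeds; "joint_torque": joint torques, N m; "eef_pos": TCP position; "ee_rot": TCP orientation; "ft_force": force on the tool from outside, world axes, zero at the start; "torque": the same for the moment, N m; "opening": finger opening in m; "gripper_force": force on a finger pad.
Only numpy, scipy, OpenCV 4.12 (cv2) and the standard library are available. Lean on these libraries where they do the work, as an engineer would, in place of code of your own. Each camera call takes 0.05 s, during which the arm holds its last target. There are 200 camera calls.

### The job

The glue on the power adapter in the clamping jig has set. Lift the jig's sprung arm by its knob past its hold-open point so that it stands fully open by itself, and only then take the adapter out and lay it flat, right way up, near the middle of the cork mat. Leave the clamp open; the like adapter lying loose on the bench is not meant.

Things in the scene. Friction and masses are not known exactly. Their poses are not given: they have to be found in the camera images.
- clamp_arm (a joint): angle of the jig's steel clamp arm (14 mm wide), rad: about 0 = level, its rubber foot pressing the adapter (start); grows as the knob end rises; 1.57 straight up, 1.92 open stop. A spring pulls it shut below about 0.96 and open to the stop above. Lifting takes about 6 N at the knob. The knob, a wood barrel 28 mm long along the hinge axis, 24 mm thick, can turn while pinched across its flat ends.
- clamp_hinge (a point): middle of the arm's hinge pin, 66 mm above the bench. Jig axes: z up, y along the pin, shut arm along -x. Knob centre: (-0.140 cos q, 0, 0.140 sin q) m in these axes at arm angle q. The jig is a fixed plywood plate 200 x 110 x 12 mm, x = -165 to +35 mm; adapter seat centre at x = -80 mm, between two end stops 6 mm high, up to 8 mm off in y; coil spring on the +y side.
- adapter: black plug-in power adapter clamped in the jig, about 0.12 kg. Case 46 mm wide (x), 70 mm long (y = -28 to +42 mm), 32 mm high; thin plug prongs at its -y end, which points to the hinge. Origin in its underside, 7 mm from the case's centre towards the prongs; z up. It sits on the jig's plate, underside 12 mm above the bench.
- mat: plain cork mat lying fixed on the bench, 160 mm (x) by 130 mm (y), 4 mm thick; origin at the centre of its underside, on the bench.

How it is judged:
By the outcome, as a careful person would: the job done as asked, in the order asked, and still so for the second after the job is handed in, with the robot touching nothing.
It also fails if it takes over 56 s, if anything falls off the work surface, if the arm or the gripper's body presses on something with over 40 N, if the wrist force passes 120 N, or if a joint passes its speed limit or range.

## Working session

There is one attempt and no reset: what is moved stays moved. The work goes in short steps, Python scripts to look and compute and a tool call to move; the robot and the scene stay as the last step left them, time stands still between calls to the robot, and variables do not carry over. Pictures are saved under pics/ and viewed, at most 12 in all, crops included, and the job is handed in when it is done.

Besides the shell and the picture viewer there is one more tool, called after "Call:" as a command line: name --argument value ..., lists and objects as JSON in quotes. move_arm: Moves the arm, as the interface text tells. Its arguments: {"type":"object","properties":{"rotation":{"type":"array","items":{"type":"array","items":{"type":"number"}}},"linear":{"type":"array","items":{"type":"array","items":{"type":"number"}}},"gripper":{"type":"array","items":{"type":"number"}}},"required":["rotation","linear","gripper"]}

```bash
mkdir -p pics; cat > h.py <<'E'
import numpy as np,cv2
from rig import ctrl
def snap(c,f=None):
    P=ctrl.camera_params(c);im=ctrl.camera(c)
    if f: cv2.imwrite('pics/'+f,im[:,:,::-1])
    return P,im
def proj(P,X):
    c=np.asarray(P['R'])@np.asarray(X)+np.asarray(P['t']);return np.array([P['fx']*c[0]/c[2]+P['cx'],P['fy']*c[1]/c[2]+P['cy']])
def ray(P,uv):
    R=np.asarray(P['R']);d=R.T@np.array([(uv[0]-P['cx'])/P['fx'],(uv[1]-P['cy'])/P['fy'],1]);return -R.T@np.asarray(P['t']),d
def atz(P,uv,z):
    o,d=ray(P,uv);return o+d*(z-o[2])/d[2]
def tri(obs):
    A=np.zeros((3,3));b=np.zeros(3)
    for P,uv in obs:
        o,d=ray(P,uv);d=d/np.linalg.norm(d);M=np.eye(3)-np.outer(d,d);A+=M;b+=M@o
    return np.linalg.solve(A,b)
E
python3 - <<'E'
from h import *
ims=[]
for c in ['scene','side','wrist']:
    P,im=snap(c,c+'0.png');ims.append(im)
    print(c,'cam at',(-np.asarray(P['R']).T@np.asarray(P['t'])).round(3))
    for n in ['clamp_arm','clamp_hinge','adapter','mat']:
        print(n,[(np.round(d['uv']),round(d['score'],2), atz(P,d['uv'],{'adapter':.012,'mat':0}.get(n,.066)).round(3)) for d in ctrl.mark_of(n,c)],[(np.round(d['extent']),round(d['score'],2)) for d in ctrl.search_frame(n,c)] )
cv2.imwrite('pics/all.png',cv2.resize(np.hstack(ims[:2]),(800,300))[:,:,::-1])
print(ctrl.state())
E
```

```text
scene cam at [ 0.23  -0.685  0.615]Traceback (most recent call last):
  File "<stdin>", line 7, in <module>
ValueError: it knows: adapter, clamp_hinge, mat
```

View pics/scene0.png

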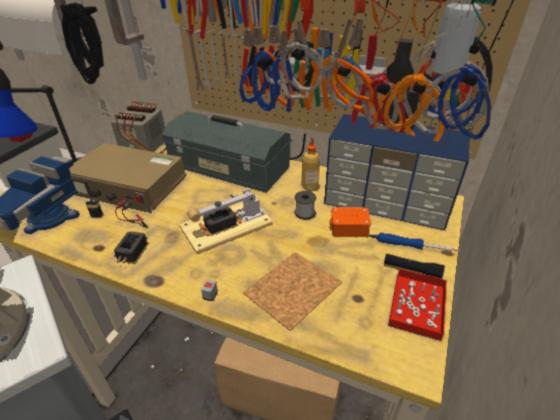

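The scene view shows the jig at about (225,220) with its knob at left (190,215). The loose adapter is at (130,247) and the cork mat at (293,288).

```bash
python3 - <<'E'
from h import *
for c in ['scene','side','wrist']:
    P,im=snap(c,c+'0.png')
    print(c,'cam at',(-np.asarray(P['R']).T@np.asarray(P['t'])).round(3),P['fx'])
    for n in ['clamp_hinge','adapter','mat']:
        print(n,[(np.round(d['uv'],1),round(d['score'],2), atz(P,d['uv'],{'adapter':.012,'mat':0}.get(n,.066)).round(3)) for d in ctrl.mark_of(n,c)])
    for n in ['clamp_arm','adapter','mat']:
        print(n,[(np.round(d['extent']),round(d['score'],2)) for d in ctrl.search_frame(n,c)] )
print(ctrl.state())
E
```

```text
scene cam at [ 0.23  -0.685  0.615] 389.35101148467385
clamp_hinge [(array([247.8, 195.6]), 0.77, array([ 0.618, -0.029,  0.066]))]
adapter [(array([225.3, 224.1]), 0.91, array([ 0.549, -0.029,  0.012]))]
mat [(array([294.5, 287.7]), 0.93, array([ 0.566, -0.277,  0.   ]))]
clamp_arm [(array([188., 193.,  62.,  28.]), 0.91)]
adapter [(array([209., 210.,  31.,  24.]), 0.77)]
mat [(array([244., 253.,  97.,  76.]), 0.97)]
side cam at [ 0.043 -0.151  0.737] 538.2191399125048
clamp_hinge [(array([187.2, 184.3]), 0.79, array([ 0.621, -0.027,  0.066]))]
adapter [(array([189.1, 242.8]), 0.83, array([ 0.542, -0.031,  0.012]))]
mat [(array([337.7, 234.9]), 0.66, array([ 0.566, -0.277,  0.   ]))]
clamp_arm [(array([161., 180.,  33.,  84.]), 0.59)]
adapter [(array([167., 217.,  37.,  48.]), 0.84)]
mat [(array([292., 195.,  95.,  89.]), 0.81)]
wrist cam at [0.075 0.578 0.373] 369.5164400439523
clamp_hinge []
adapter []
mat []
clamp_arm []
adapter []
mat []
{'clock': 1.1, 'joint_positions': array([1.15938711e+00, 3.13190290e-01, 4.60665046e-02, 1.30356776e+00,
       1.18027742e-05, 1.43121954e+00]), 'qvel': array([ 5.41268006e-04,  1.28569049e-03, -8.93121962e-05,  1.77333772e-03,
        3.35001096e-04, -2.15463535e-04]), 'joint_torque': array([-5.65025239e-04, -4.80483305e+01,  2.98814732e+01,  4.62020816e-04,
       -3.16853238e-04, -5.32712264e-06]), 'eef_pos': array([0.15439388, 0.55392234, 0.25031499]), 'ee_rot': array([[-9.63280513e-01,  2.68497025e-01,  3.10831389e-05],
       [ 2.68497027e-01,  9.63280508e-01,  1.00755548e-04],
       [-2.88921705e-06,  1.05401586e-04, -9.99999994e-01]]), 'ft_force': array([-0.03985418, -0.18885078,  0.28915521]), 'torque': array([ 0.00205457,  0.03945561, -0.00734824]), 'gripper_force': 0.0, 'opening': 0.08538995734950793}
```

View pics/side0.png

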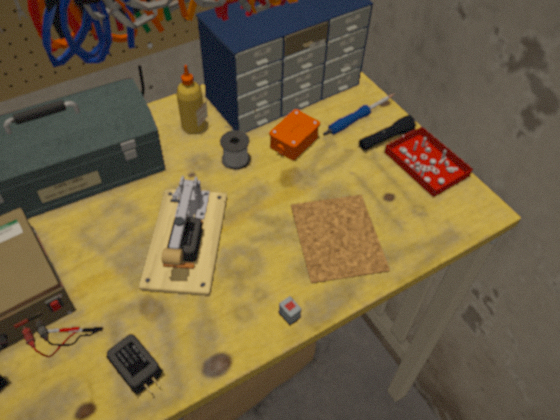

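View pics/wrist0.png

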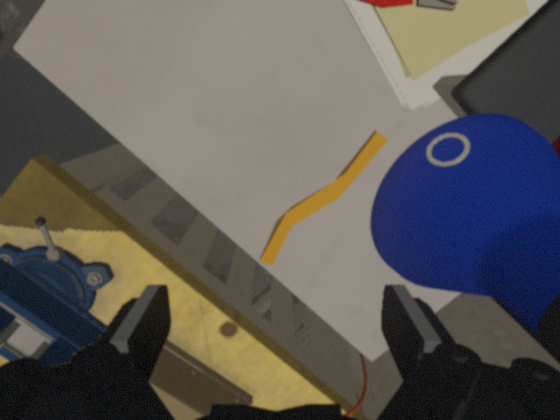

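Side view: hinge at about (187,184), knob at (173,257), adapter between them at (189,242), mat at (338,236), loose adapter at (133,363). The wrist view shows only the cart side so far. Next I'll estimate the jig's yaw.

```bash
python3 - <<'E'
from h import *
S=ctrl.camera_params('side');C=ctrl.camera_params('scene')
print('knob',atz(S,(173,257),.066),tri([(S,(173,257)),(C,(193,215))]))
print('hinge',tri([(S,(187.2,184.3)),(C,(247.8,195.6))]))
print('adapter',tri([(S,(189.1,242.8)),(C,(225.3,224.1))]))
print('mat',tri([(S,(337.7,234.9)),(C,(294.5,287.7))]))
for p in [(163,190),(227,193),(208,297),(142,286)]: print('plate',atz(S,p,.012))
for p in [(292,204),(366,195),(387,271),(314,280)]: print('mat c',atz(S,p,.004))
W=ctrl.camera_params('wrist');print(np.array(W['R']),ctrl.state()['clock'])
E
```

```text
knob [ 0.47955781 -0.01883307  0.066     ] [ 0.47743434 -0.01945716  0.06884905]
hinge [ 0.61965689 -0.02736377  0.06584899]
adapter [ 0.54653305 -0.0304658   0.01081821]
mat [ 5.66181712e-01 -2.76926347e-01 -1.51859226e-04]
plate [0.65428673 0.02405714 0.012     ]
plate [ 0.64760062 -0.08840054  0.012     ]
plate [ 0.44292679 -0.06845913  0.012     ]
plate [0.46209994 0.03357266 0.012     ]
mat c [ 0.62945419 -0.20202721  0.004     ]
mat c [ 0.65003151 -0.33402285  0.004     ]
mat c [ 0.49313894 -0.34867197  0.004     ]
mat c [ 0.47690016 -0.23145743  0.004     ]
[[ 2.68839713e-01  9.63184929e-01 -4.07013540e-05]
 [ 9.12819568e-01 -2.54768481e-01  3.19144885e-01]
 [ 3.07385174e-01 -8.58359723e-02 -9.47705936e-01]] 1.1
```

Call:
move_arm --rotation '[[0,0,1],[0,0,1],[0,0,1],[0,0,1],[0,0,1],[0,0,1],[0,0,1],[0,0,1],[0,0,1],[0,0,1],[0,0,1],[0,0,1]]' --linear '[[0.02,-0.033,0],[0.02,-0.033,0],[0.02,-0.033,0],[0.02,-0.033,0],[0.02,-0.033,0],[0.02,-0.033,0],[0.02,-0.033,0],[0.02,-0.033,0],[0.02,-0.033,0],[0.02,-0.033,0],[0.02,-0.033,0],[0.02,-0.033,0]]' --gripper '[-1,-1,-1,-1,-1,-1,-1,-1,-1,-1,-1,-1]'

```text
clock: 2.1
eef_pos: [0.395, 0.1562, 0.2507]
ee_rot: [[-0.998, 0.061, 0.001], [0.061, 0.998, 0.0], [-0.001, 0.0, -1.0]]
ft_force: [0.9, 0.6, 0.3]
opening: 0.0853
gripper_force: 0.0
```

Call:
move_arm --rotation '[[0,0,0],[0,0,0],[0,0,0],[0,0,0],[0,0,0],[0,0,0]]' --linear '[[0.02,-0.033,0],[0.02,-0.033,0],[0.02,-0.033,0],[0.02,-0.033,0],[0.02,-0.033,0],[0,0,0]]' --gripper '[-1,-1,-1,-1,-1,-1]'

```text
clock: 2.6
eef_pos: [0.498, -0.0125, 0.2501]
ee_rot: [[-0.998, 0.068, 0.003], [0.068, 0.998, -0.002], [-0.003, -0.002, -1.0]]
ft_force: [1.3, -0.5, 0.7]
opening: 0.0854
gripper_force: 0.0
```

```bash
python3 - <<'E'
from h import *
P,im=snap('wrist','w1.png')
for n,z in [('clamp_hinge',.066),('adapter',.012)]:
    print(n,[(np.round(d['uv'],1),round(d['score'],2), atz(P,d['uv'],z).round(4)) for d in ctrl.mark_of(n,'wrist')])
print(ctrl.state())
E
```

```text
clamp_hinge [(array([266. , 311.5]), 0.95, array([ 0.6192, -0.0285,  0.066 ]))]
adapter [(array([265.1, 219.8]), 0.91, array([ 0.5447, -0.0251,  0.012 ]))]
{'clock': 2.75, 'joint_positions': array([-1.77574177e-01,  1.57626268e-01, -1.56248767e-01,  1.25814073e+00,
        4.53325039e-04, -1.13915365e-01]), 'qvel': array([ 0.03253705, -0.01870574, -0.01517954,  0.0032582 ,  0.00031663,
       -0.00196846]), 'joint_torque': array([-1.08835660e+00, -3.82274044e+01,  3.01328552e+01, -2.11022012e-01,
       -5.52986597e-02, -1.28952184e-02]), 'eef_pos': array([ 0.49402443, -0.00725224,  0.2500242 ]), 'ee_rot': array([[-9.97973795e-01,  6.36164311e-02, -1.12018742e-03],
       [ 6.36157175e-02,  9.97974250e-01,  6.61601257e-04],
       [ 1.16000691e-03,  5.88999191e-04, -9.99999154e-01]]), 'ft_force': array([-0.82065438, -0.13960766, -0.4646803 ]), 'torque': array([ 0.0378827 ,  0.01725138, -0.01986555]), 'gripper_force': 0.0, 'opening': 0.08533232469384232}
```

View pics/w1.png

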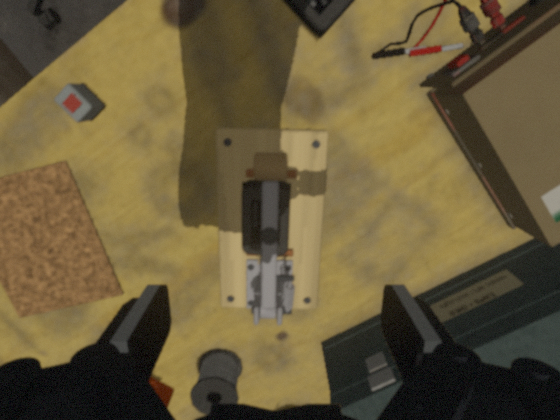

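Wrist view: knob at about (270,165), hinge at (268,312), adapter at (266,217). The plate corners are (217,129), (327,131), (320,308) and (222,307). The fingers' axis is well aligned with the jig's y.

```bash
python3 - <<'E'
from h import *
P,im=snap('wrist','w2.png')
g={}
for n,z in [('clamp_hinge',.066),('adapter',.012)]:
    d=ctrl.mark_of(n,'wrist')[0]['uv'];print(n,d,atz(P,d,z).round(4))
for n in ['clamp_arm','adapter']:
    m=ctrl.silhouettes(n,'wrist')[0];print(n,m['extent'],m['score'])
    g[n]=m['mask'];
    r=m['mask'].nonzero()
    for row in range(int(r[0].min()),int(r[0].max())+1,6):
        c=m['mask'][row].nonzero()[0]; print(row,c.min() if len(c) else 0,c.max() if len(c) else 0,end='; ')
    print()
for p in [(217,129),(327,131),(320,308),(222,307)]: print('plate',atz(P,p,.012).round(4))
print('knob',atz(P,(270,166),.078).round(4))
C=ctrl.camera_params('scene');S=ctrl.camera_params('side')
print(ctrl.state()['eef_pos'],ctrl.state()['clock'])
k=cv2.resize(im[110:330,190:350],None,fx=2.7,fy=2.7,interpolation=2);
cv2.imwrite('pics/w2c.png',k[:,:,::-1])
E
```

```text
clamp_hinge [259.3, 318.3] [ 0.6214 -0.0291  0.066 ]
adapter [260.5, 221.7] [ 0.5415 -0.0239  0.012 ]
clamp_arm [246.0, 157.1, 43.0, 167.5] 0.76
158 253 263; 164 247 279; 170 246 279; 176 246 279; 182 247 279; 188 255 270; 194 255 269; 200 255 269; 206 255 270; 212 255 270; 218 255 270; 224 255 271; 230 253 272; 236 254 270; 242 253 270; 248 255 269; 254 254 269; 260 254 269; 266 254 269; 272 254 269; 278 254 268; 284 254 286; 290 254 268; 296 254 268; 302 254 268; 308 254 267; 314 253 268; 320 253 268; 
adapter [235.3, 185.2, 48.2, 74.8] 0.78
184 245 245; 190 236 283; 196 236 283; 202 235 283; 208 235 283; 214 235 282; 220 235 282; 226 235 282; 232 235 282; 238 235 281; 244 235 281; 250 235 281; 256 237 279; 
plate [ 0.4448 -0.0582  0.012 ]
plate [0.4534 0.0469 0.012 ]
plate [0.6491 0.0352 0.012 ]
plate [ 0.6407 -0.075   0.012 ]
knob [ 0.4707 -0.0082  0.078 ]
[ 0.49386977 -0.0058462   0.25058317] 3.0
```

View pics/w2c.png

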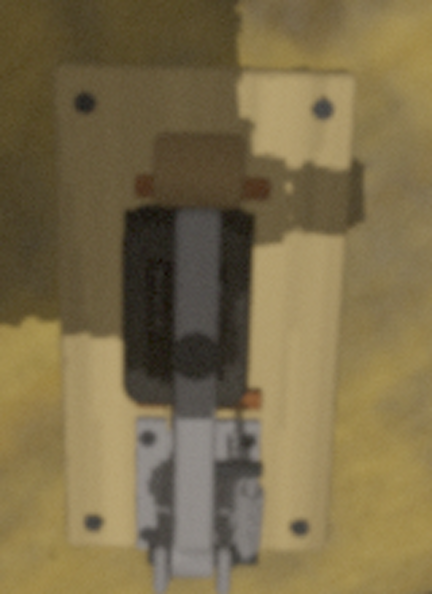

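The crop shows the knob centred at about (263,172), the arm's centre line at column 261 to 262, and the adapter under it. Orange end stops sit at both ends.

```bash
python3 - <<'E'
from h import *
P=ctrl.camera_params('wrist')
print('clock',ctrl.state()['clock'])
for z in (.066,.07): print('knob',[atz(P,p,z).round(4) for p in [(263,172),(246.5,172),(279.5,172)]])
print('arm',[atz(P,p,.072).round(4) for p in [(262.5,200),(261.5,260),(261,300)]],'hinge',atz(P,(260.5,318),.066).round(4))
print('plate',[atz(P,p,.012).round(4) for p in [(190+62/2.7,110+65/2.7),(190+353/2.7,110+72/2.7),(190+325/2.7,110+550/2.7),(190+68/2.7,110+545/2.7)]])
print('adapter top',[atz(P,p,.044).round(4) for p in [(190+124/2.7,110+208/2.7),(190+252/2.7,110+210/2.7),(190+247/2.7,110+402/2.7),(190+124/2.7,110+400/2.7)]])
C=ctrl.camera_params('scene');S=ctrl.camera_params('side')
print('knob tri',tri([(P,(263,172)),(S,(173,257)),(C,(193,214))]))
E
```

```text
clock 3.0
knob [array([ 0.478 , -0.0136,  0.066 ]), array([ 0.4772, -0.0275,  0.066 ]), array([4.789e-01, 4.000e-04, 6.600e-02])]
knob [array([ 0.4772, -0.0134,  0.07  ]), array([ 0.4763, -0.0271,  0.07  ]), array([4.78e-01, 4.00e-04, 7.00e-02])]
arm [array([ 0.5009, -0.0154,  0.072 ]), array([ 0.557 , -0.0204,  0.072 ]), array([ 0.5981, -0.0238,  0.072 ])] hinge [ 0.6218 -0.0263  0.066 ]
plate [array([ 0.4497, -0.0616,  0.012 ]), array([0.4584, 0.042 , 0.012 ]), array([0.6564, 0.0259, 0.012 ]), array([ 0.6474, -0.0818,  0.012 ])]
adapter top [array([ 0.4953, -0.0405,  0.044 ]), array([0.4986, 0.003 , 0.044 ]), array([ 0.5705, -0.0027,  0.044 ]), array([ 0.567 , -0.0473,  0.044 ])]
knob tri [ 0.47854568 -0.0160915   0.06758785]
```

Call:
move_arm --rotation '[[0,0,-1.3],[0,0,0],[0,0,0],[0,0,0],[0,0,0],[0,0,0],[0,0,0],[0,0,0],[0,0,0]]' --linear '[[-0.004,-0.002,-0.035],[-0.004,-0.002,-0.038],[-0.004,-0.002,-0.038],[-0.003,-0.002,-0.038],[0,0,-0.02],[0,0,-0.014],[0,0,0],[0,0,0],[0,0,0]]' --gripper '[-1,-1,-1,-1,-1,-1,-1,-1,-1]'

```text
clock: 3.75
eef_pos: [0.4802, -0.0147, 0.0685]
ee_rot: [[-0.996, 0.084, 0.002], [0.084, 0.996, -0.0], [-0.002, -0.0, -1.0]]
ft_force: [0.1, 0.6, 0.1]
opening: 0.0856
gripper_force: 0.0
```

```bash
python3 - <<'E'
from h import *
P,im=snap('wrist','w3.png');im2=snap('side')[1]
cv2.imwrite('pics/a3.png',np.hstack([im[:,80:480],cv2.resize(im2[140:350,80:280],(400,420))])[:,:,::-1])
print(ctrl.state()['eef_pos'],ctrl.state()['ft_force'],[proj(P,(.479,-.015,.067)).round()])
E
```

```text
[ 0.4806876  -0.01502311  0.06887822] [-0.02291055  0.1803426  -0.38940564] [array([270., 309.])]
```

View pics/a3.png

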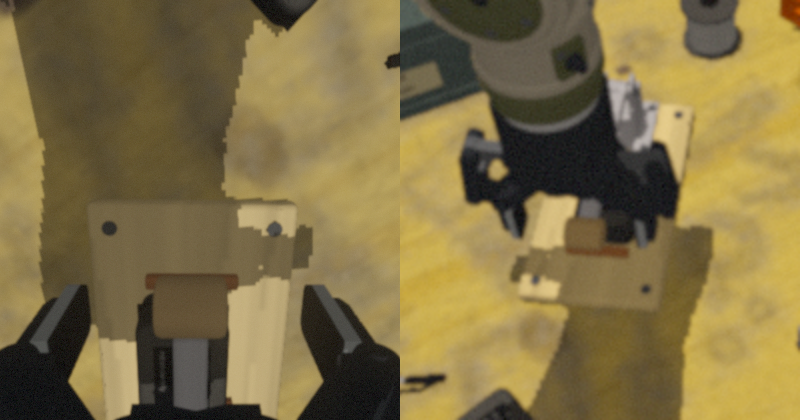

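The knob is centred between the fingers, at about (270,306) full-frame against a predicted (270,309). Closing on it.

Call:
move_arm --rotation '[[0,0,0],[0,0,0],[0,0,0],[0,0,0],[0,0,0],[0,0,0],[0,0,0],[0,0,0],[0,0,0],[0,0,0]]' --linear '[[0,0,-0.002],[0,0,0],[0,0,0],[0,0,0],[0,0,0],[0,0,0],[0,0,0],[0,0,0],[0,0,0],[0,0,0]]' --gripper '[1,1,1,1,1,1,1,1,1,1]'

```text
clock: 4.68
eef_pos: [0.4794, -0.0165, 0.0659]
ee_rot: [[-0.996, 0.086, -0.0], [0.086, 0.996, -0.003], [-0.0, -0.003, -1.0]]
ft_force: [-2.8, -5.5, 4.7]
opening: 0.0271
gripper_force: 58.9
```

Call:
move_arm --rotation '[[0,0,0],[0,0,0],[0,0,0],[0,0,0],[0,0,0],[0,0,0],[0,0,0],[0,0,0],[0,0,0],[0,0,0],[0,0,0],[0,0,0]]' --linear '[[0.0004,0,0.0105],[0.0012,-0.0001,0.0104],[0.002,-0.0002,0.0104],[0.0027,-0.0002,0.0101],[0.0034,-0.0003,0.01],[0.0042,-0.0004,0.0095],[0.005,-0.0004,0.0093],[0.0056,-0.0005,0.0088],[0.0063,-0.0005,0.0084],[0.0068,-0.0006,0.008],[0.0075,-0.0006,0.0075],[0.0079,-0.0007,0.0068]]' --gripper '[1,1,1,1,1,1,1,1,1,1,1,1]'

```text
clock: 5.68
eef_pos: [0.5296, -0.0211, 0.1733]
ee_rot: [[-0.996, 0.087, -0.008], [0.087, 0.996, -0.003], [0.007, -0.003, -1.0]]
ft_force: [-2.5, -6.6, -7.0]
opening: 0.0273
gripper_force: 59.4
```

Call:
move_arm --rotation '[[0,0,0],[0,0,0],[0,0,0],[0,0,0],[0,0,0],[0,0,0],[0,0,0],[0,0,0],[0,0,0],[0,0,0],[0,0,0],[0,0,0]]' --linear '[[0.0085,-0.0007,0.0061],[0.0088,-0.0008,0.0056],[0.0093,-0.0008,0.0049],[0.0097,-0.0008,0.0042],[0.0099,-0.0009,0.0034],[0.0101,-0.0009,0.0027],[0.0103,-0.0009,0.0019],[0.0105,-0.0009,0.0011],[0.0105,-0.0009,0.0004],[0.0105,-0.0009,-0.0004],[0.0139,-0.0012,-0.0018],[0,0,0]]' --gripper '[1,1,1,1,1,1,1,1,1,1,1,1]'

```text
clock: 6.68
eef_pos: [0.646, -0.0317, 0.2024]
ee_rot: [[-0.996, 0.087, 0.0], [0.087, 0.996, -0.003], [-0.0, -0.003, -1.0]]
ft_force: [0.3, -5.8, 0.6]
opening: 0.0271
gripper_force: 61.5
```

Call:
move_arm --rotation '[[0,0,0],[0,0,0],[0,0,0],[0,0,0],[0,0,0],[0,0,0],[0,0,0],[0,0,0],[0,0,0],[0,0,0],[0,0,0]]' --linear '[[0,0,0],[0,0,0],[0,0,0],[0,0,0],[0,0,0],[0,0,0],[0,0,0.02],[0,0,0.03],[0,0,0.03],[-0.025,0.002,0.01],[-0.035,0.003,0]]' --gripper '[-1,-1,-1,-1,-1,-1,-1,-1,-1,-1,-1]'

```text
clock: 7.6
eef_pos: [0.5875, -0.0249, 0.2961]
ee_rot: [[-0.996, 0.085, 0.008], [0.085, 0.996, -0.001], [-0.008, -0.001, -1.0]]
ft_force: [-0.7, -0.3, 1.2]
opening: 0.0852
gripper_force: 0.0
```

Call:
move_arm --rotation '[[0,0,0],[0,0,0],[0,0,0],[0,0,0],[0,0,0]]' --linear '[[-0.035,0.003,0],[-0.035,0.003,-0.005],[-0.02,0.002,-0.01],[0,0,0],[0,0,0]]' --gripper '[-1,-1,-1,-1,-1]'

```text
clock: 8.02
eef_pos: [0.4933, -0.016, 0.2785]
ee_rot: [[-0.996, 0.085, 0.0], [0.085, 0.996, 0.0], [-0.0, 0.0, -1.0]]
ft_force: [0.2, -0.7, 0.4]
opening: 0.0855
gripper_force: 0.0
```

```bash
python3 - <<'E'
from h import *
P,im=snap('wrist','w4.png')
print(ctrl.state()['eef_pos'],ctrl.state()['clock'])
for n in ['adapter','mat']:
    for d in ctrl.mark_of(n,'wrist'): print(n,d['uv'],d['score'],atz(P,d['uv'],.012 if n=='adapter' else 0).round(4))
d=ctrl.silhouettes('adapter','wrist')[0]
m=d['mask'].astype(np.uint8);c=max(cv2.findContours(m,0,2)[0],key=cv2.contourArea)
r=cv2.minAreaRect(c);print(r);B=cv2.boxPoints(r)
print([atz(P,p,.044).round(4) for p in B])
im2=snap('side')[1]
cv2.imwrite('pics/a4.png',np.hstack([im[:,80:480],cv2.resize(im2[110:320,80:280],(400,420))])[:,:,::-1])
E
```

```text
[ 0.49471235 -0.01625037  0.27877605] 8.0667
adapter [269.1, 215.9] 0.9 [ 0.545  -0.0256  0.012 ]
mat [60.6, 241.1] 0.63 [ 0.5594 -0.2734  0.    ]
((269.5, 212.5), (69.0, 45.0), 90.0)
[array([ 0.4926, -0.0422,  0.044 ]), array([0.4964, 0.0021, 0.044 ]), array([ 0.5706, -0.0032,  0.044 ]), array([ 0.5665, -0.0504,  0.044 ])]
```

View pics/a4.png

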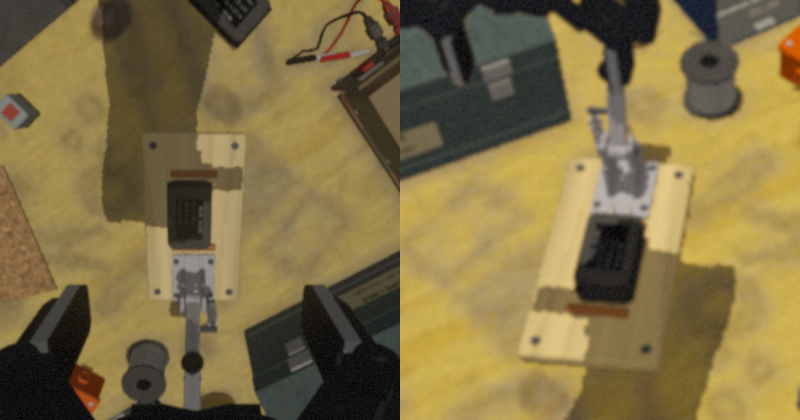

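The clamp stands open by itself. In the wrist view the adapter is at about (270,213), free on the plate. The side view agrees.

Call:
move_arm --rotation '[[0,0,0],[0,0,0],[0,0,0],[0,0,0],[0,0,0],[0,0,0],[0,0,0],[0,0,0],[0,0,0],[0,0,0]]' --linear '[[0.011,-0.002,-0.035],[0.011,-0.002,-0.035],[0.011,-0.002,-0.035],[0.01,-0.002,-0.035],[0,0,-0.035],[0,0,-0.03],[0,0,-0.02],[0,0,-0.015],[0,0,0],[0,0,0]]' --gripper '[-1,-1,-1,-1,-1,-1,-1,-1,-1,-1]'

```text
clock: 9.1
eef_pos: [0.5374, -0.0243, 0.0372]
ee_rot: [[-0.996, 0.085, -0.002], [0.085, 0.996, 0.001], [0.002, 0.0, -1.0]]
ft_force: [0.0, -0.7, 1.0]
opening: 0.0852
gripper_force: 0.0
```

Call:
move_arm --rotation '[[0,0,0],[0,0,0],[0,0,0],[0,0,0],[0,0,0],[0,0,0],[0,0,0],[0,0,0]]' --linear '[[0,0,0],[0,0,0],[0,0,0],[0,0,0],[0,0,0],[0,0,0],[0,0,0],[0,0,0]]' --gripper '[1,1,1,1,1,1,1,1]'

```text
clock: 9.77
eef_pos: [0.5388, -0.0246, 0.0398]
ee_rot: [[-0.996, 0.085, 0.003], [0.085, 0.996, -0.001], [-0.003, -0.0, -1.0]]
ft_force: [-0.4, -0.1, 6.0]
opening: 0.0448
gripper_force: 63.2
```

Call:
move_arm --rotation '[[0,0,0],[0,0,0],[0,0,0],[0,0,0],[0,0,0],[0,0,0]]' --linear '[[0,0,0.005],[0,0,0.01],[0,0,0.02],[0,0,0.025],[0,0,0.03],[0,0,0]]' --gripper '[1,1,1,1,1,1]'

```text
clock: 10.27
eef_pos: [0.5405, -0.0248, 0.1343]
ee_rot: [[-0.996, 0.085, 0.009], [0.085, 0.996, -0.002], [-0.009, -0.001, -1.0]]
ft_force: [0.8, 0.2, -0.8]
opening: 0.0445
gripper_force: 62.3
```

```bash
python3 - <<'E'
from h import *
P,im=snap('wrist');
print(ctrl.state()['eef_pos'],ctrl.state()['ft_force'],ctrl.state()['opening'])
S,im2=snap('side');C,im3=snap('scene')
o={}
for n in ['adapter','mat']:
  l=[]
  for c,Q in (('side',S),('scene',C)):
    d=ctrl.mark_of(n,c)
    print(n,c,[(x['uv'],round(x['score'],2)) for x in d])
    if d: l.append((Q,d[0]['uv']))
  if len(l)==2: print(tri(l))
cv2.imwrite('pics/a5.png',np.hstack([im[:,80:480],cv2.resize(im2[110:320,80:280],(400,420))])[:,:,::-1])
E
```

```text
[ 0.53975464 -0.02464347  0.13199163] [-0.3365147   0.06491754 -2.36148211] 0.04471670357210099
adapter side [([179.9, 205.9], 0.94)]
adapter scene [([224.3, 194.8], 0.67), ([246.1, 197.2], 0.65)]
[ 0.55747217 -0.02421147  0.09107009]
mat side [([337.2, 235.9], 0.83)]
mat scene [([294.1, 286.8], 0.6)]
[ 5.65183029e-01 -2.75707147e-01  5.53780552e-04]
```

View pics/a5.png

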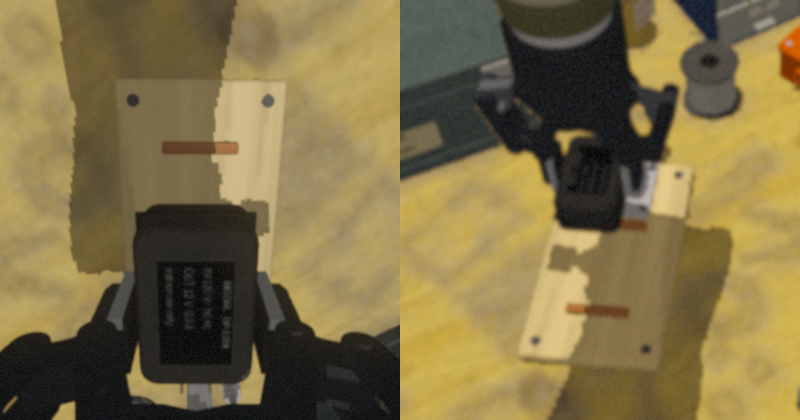

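The adapter is held between the pads and lifted clear, label up. I'll check its tilt from the label-face corners: (217,235), (338,235), (327,380), (221,380).

```bash
python3 - <<'E'
from h import *
P=ctrl.camera_params('wrist');R=np.array(P['R']);t=np.array(P['t'])
ob=np.array([[-.023,-.035,0],[.023,-.035,0],[.023,.035,0],[-.023,.035,0]])
uv=np.array([(217,235),(338,235),(327,380),(221,380)],float)
K=np.array([[P['fx'],0,P['cx']],[0,P['fy'],P['cy']],[0,0,1]])
for r,tv in zip(*cv2.solvePnPGeneric(ob,uv,K,None,flags=cv2.SOLVEPNP_IPPE)[1:3]):
    print('top centre',(R.T@(tv[:,0]-t)).round(4),'\n',(R.T@cv2.Rodrigues(r)[0]).round(3))
for dz in (.01,.02): print([proj(P,(.5385+sx*.035,-.0246+sy*.023,.132+dz-.005)).round() for sx in(-1,1) for sy in (-1,1)])
print(ctrl.state()['eef_pos'])
E
```

```text
top centre [ 0.5409 -0.0224  0.1201] 
 [[ 0.104  0.994 -0.044]
 [ 0.994 -0.105 -0.024]
 [-0.028 -0.041 -0.999]]
top centre [ 0.5315 -0.0217  0.1208] 
 [[ 0.066  0.349  0.935]
 [ 0.997 -0.051 -0.051]
 [ 0.03   0.936 -0.352]]
[array([191., 252.]), array([329., 241.]), array([219., 414.]), array([336., 406.])]
[array([184., 265.]), array([334., 254.]), array([215., 437.]), array([340., 428.])]
[ 0.53627591 -0.02405191  0.1267467 ]
```

Call:
move_arm --rotation '[[0,0,0],[0,0,0],[0,0,0],[0,0,0],[0,0,0],[0,0,0],[0,0,0],[0,0,0],[0,0,0],[0,0,0],[0,0,0],[0,0,0]]' --linear '[[0.003,-0.02,0],[0.003,-0.028,0],[0.003,-0.028,0],[0.003,-0.028,0],[0.003,-0.028,0],[0.003,-0.028,0],[0.003,-0.028,0],[0.003,-0.028,0],[0.001,-0.024,0],[0,-0.012,0],[0,0,0],[0,0,0]]' --gripper '[1,1,1,1,1,1,1,1,1,1,1,1]'

```text
clock: 11.62
eef_pos: [0.5617, -0.276, 0.127]
ee_rot: [[-0.996, 0.086, -0.002], [0.086, 0.996, 0.002], [0.002, 0.002, -1.0]]
ft_force: [0.1, 1.1, -1.6]
opening: 0.045
gripper_force: 62.2
```

```bash
python3 - <<'E'
from h import *
s=ctrl.state();print(s['eef_pos'],s['ft_force'],s['opening'])
P,im=snap('wrist');S,im2=snap('side');C,im3=snap('scene')
l=[]
for c,Q in (('side',S),('scene',C)):
    d=ctrl.mark_of('adapter',c); print(c,[(x['uv'],round(x['score'],2)) for x in d]); l.append((Q,d[0]['uv']))
print(tri(l),ctrl.state()['eef_pos'])
f=lambda i:cv2.resize(i,(400,300))
cv2.imwrite('pics/a6.png',np.vstack([np.hstack([f(im),f(im2[130:300,230:457])]),np.hstack([f(im3[190:340,200:400]),f(im2)])])[:,:,::-1])
E
```

```text
[ 0.56165616 -0.27602137  0.12701149] [ 0.12228192  1.07716882 -1.63798963] 0.045047411689105886
side [([343.4, 195.2], 0.96)]
scene [([299.0, 252.5], 0.58)]
[ 0.57536853 -0.27634942  0.09372992] [ 0.56238554 -0.2748318   0.12813877]
```

View pics/a6.png

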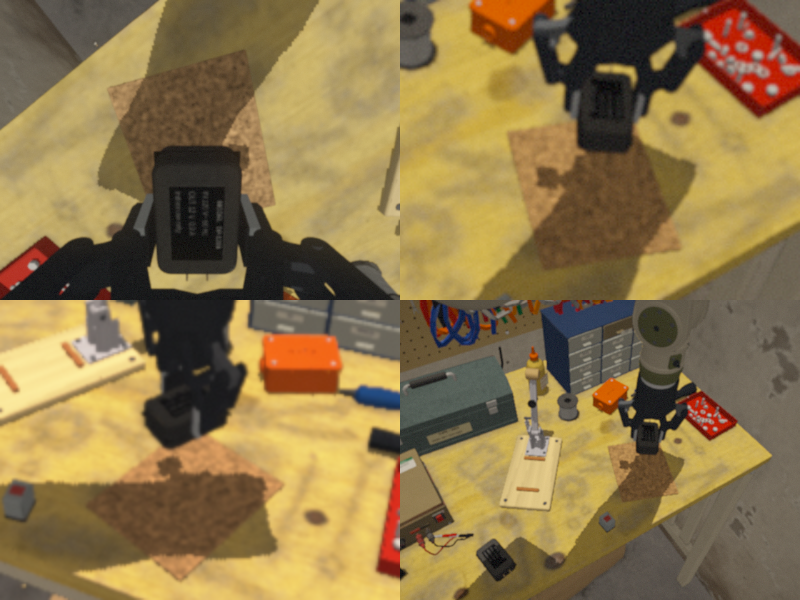

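The adapter hangs over the mat, label up and near level. The clamp still stands open in the side view. Now lowering, with the last part slow.

Call:
move_arm --rotation '[[0,0,0],[0,0,0],[0,0,0],[0,0,0],[0,0,0],[0,0,0]]' --linear '[[-0.003,0,-0.025],[-0.003,0,-0.025],[0,0,-0.02],[0,0,-0.005],[0,0,-0.002],[0,0,0]]' --gripper '[1,1,1,1,1,1]'

```text
clock: 12.37
eef_pos: [0.5567, -0.2759, 0.0515]
ee_rot: [[-0.996, 0.084, 0.0], [0.084, 0.996, 0.0], [-0.0, 0.0, -1.0]]
ft_force: [0.4, -0.9, -1.3]
opening: 0.0446
gripper_force: 62.2
```

Call:
move_arm --rotation '[[0,0,0],[0,0,0],[0,0,0],[0,0,0]]' --linear '[[0,0,-0.002],[0,0,-0.002],[0,0,-0.002],[0,0,0]]' --gripper '[1,1,1,1]'

```text
clock: 12.7
eef_pos: [0.5566, -0.2764, 0.0455]
ee_rot: [[-0.996, 0.085, 0.001], [0.085, 0.996, -0.0], [-0.001, -0.0, -1.0]]
ft_force: [-0.4, 0.2, -1.7]
opening: 0.045
gripper_force: 62.2
```

Call:
move_arm --rotation '[[0,0,0],[0,0,0],[0,0,0],[0,0,0]]' --linear '[[0,0,-0.002],[0,0,-0.002],[0,0,-0.001],[0,0,0]]' --gripper '[1,1,1,1]'

```text
clock: 13.03
eef_pos: [0.5561, -0.2762, 0.0397]
ee_rot: [[-0.996, 0.085, -0.001], [0.085, 0.996, 0.0], [0.001, 0.0, -1.0]]
ft_force: [-0.3, 0.5, -2.1]
opening: 0.0447
gripper_force: 62.2
```

Call:
move_arm --rotation '[[0,0,0],[0,0,0],[0,0,0],[0,0,0]]' --linear '[[0,0,-0.001],[0,0,-0.001],[0,0,-0.001],[0,0,0]]' --gripper '[1,1,1,1]'

```text
clock: 13.37
eef_pos: [0.5563, -0.2762, 0.0369]
ee_rot: [[-0.996, 0.085, -0.0], [0.085, 0.996, 0.0], [0.0, 0.0, -1.0]]
ft_force: [-0.2, 0.2, -1.6]
opening: 0.0451
gripper_force: 62.2
```

Call:
move_arm --rotation '[[0,0,0],[0,0,0],[0,0,0],[0,0,0]]' --linear '[[0,0,-0.001],[0,0,-0.001],[0,0,-0.001],[0,0,0]]' --gripper '[1,1,1,1]'

```text
clock: 13.7
eef_pos: [0.5563, -0.2762, 0.0339]
ee_rot: [[-0.996, 0.085, -0.0], [0.085, 0.996, 0.0], [0.0, 0.0, -1.0]]
ft_force: [-0.2, 0.4, -1.6]
opening: 0.0449
gripper_force: 62.2
```

Call:
move_arm --rotation '[[0,0,0],[0,0,0],[0,0,0]]' --linear '[[0,0,-0.001],[0,0,0],[0,0,0]]' --gripper '[1,1,1]'

```text
clock: 13.95
eef_pos: [0.5563, -0.2762, 0.033]
ee_rot: [[-0.996, 0.085, -0.0], [0.085, 0.996, 0.0], [0.0, 0.0, -1.0]]
ft_force: [0.3, -1.5, -1.3]
opening: 0.0448
gripper_force: 62.2
```

Call:
move_arm --rotation '[[0,0,0],[0,0,0],[0,0,0],[0,0,0]]' --linear '[[0,0,-0.001],[0,0,-0.001],[0,0,0],[0,0,0]]' --gripper '[1,1,1,1]'

```text
clock: 14.28
eef_pos: [0.5565, -0.2764, 0.0318]
ee_rot: [[-0.996, 0.085, 0.0], [0.085, 0.996, -0.0], [-0.001, -0.0, -1.0]]
ft_force: [-1.8, 1.1, 5.4]
opening: 0.0448
gripper_force: 62.8
```

```bash
python3 - <<'E'
from h import *
P,im=snap('wrist');S,im2=snap('side');C,im3=snap('scene')
l=[]
for c,Q in (('side',S),('scene',C)):
    d=ctrl.mark_of('adapter',c); print(c,[(x['uv'],round(x['score'],2)) for x in d]); l.append((Q,d[0]['uv']))
s=ctrl.state();print(tri(l),s['eef_pos'],s['ft_force'])
f=lambda i:cv2.resize(i,(400,300),interpolation=cv2.INTER_CUBIC)
cv2.imwrite('pics/a7.png',np.vstack([np.hstack([f(im),f(im2[175:295,265:425])]),np.hstack([f(im3[210:330,220:380]),f(im2)])])[:,:,::-1])
E
```

```text
side [([339.3, 235.1], 0.78)]
scene [([297.2, 287.8], 0.79)]
[ 0.56963806 -0.27987818 -0.00246008] [ 0.55650463 -0.27636985  0.03180123] [-1.48193202  1.02786187  5.47950798]
```

View pics/a7.png

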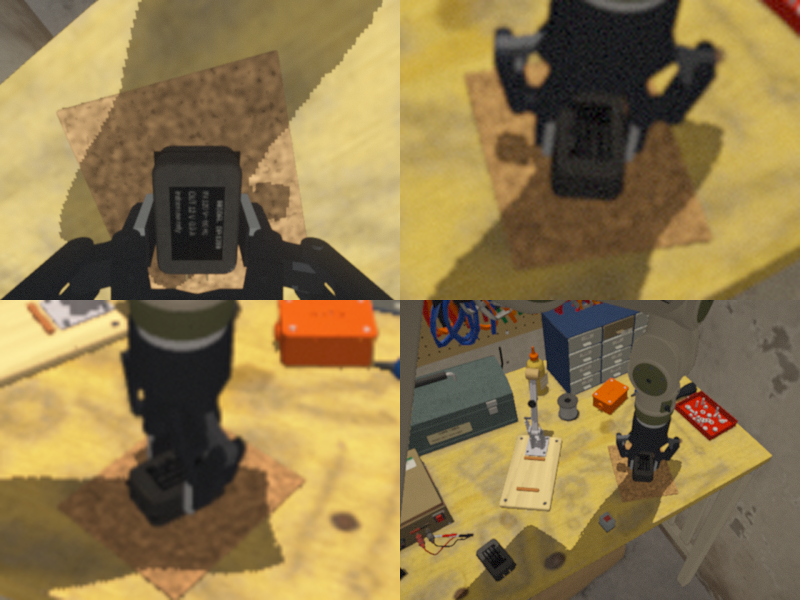

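The adapter rests on the mat: the wrist force jumped about 7 N and it sits near the mat's middle. Releasing and retreating.

Call:
move_arm --rotation '[[0,0,0],[0,0,0],[0,0,0],[0,0,0],[0,0,0],[0,0,0],[0,0,0],[0,0,0],[0,0,0],[0,0,0],[0,0,0],[0,0,0]]' --linear '[[0,0,0],[0,0,0],[0,0,0],[0,0,0],[0,0,0],[0,0,0.01],[0,0,0.03],[0,0,0.035],[0,0,0.035],[0,0,0.035],[-0.03,0,0.03],[-0.03,0,0]]' --gripper '[-1,-1,-1,-1,-1,-1,-1,-1,-1,-1,-1,-1]'

```text
clock: 15.53
eef_pos: [0.5001, -0.2784, 0.2131]
ee_rot: [[-0.996, 0.083, 0.01], [0.083, 0.997, -0.007], [-0.01, -0.007, -1.0]]
ft_force: [0.5, -1.6, -0.3]
opening: 0.0855
gripper_force: 0.0
```

Call:
move_arm --rotation '[[0,0,0],[0,0,0],[0,0,0],[0,0,0]]' --linear '[[-0.02,0,0.01],[0,0,0],[0,0,0],[0,0,0]]' --gripper '[-1,-1,-1,-1]'

```text
clock: 15.87
eef_pos: [0.4774, -0.2765, 0.2161]
ee_rot: [[-0.996, 0.085, 0.001], [0.085, 0.996, -0.001], [-0.001, -0.001, -1.0]]
ft_force: [0.6, 0.3, 0.3]
opening: 0.0854
gripper_force: 0.0
```

```bash
python3 - <<'E'
from h import *
P,im=snap('wrist');S,im2=snap('side');C,im3=snap('scene')
for n,z in (('adapter',.004),('mat',0)):
  for c,Q in (('side',S),('scene',C),('wrist',P)):
    print(n,c,[(atz(Q,x['uv'],z).round(3),round(x['score'],2)) for x in ctrl.mark_of(n,c)])
s=ctrl.state();print(s['eef_pos'],s['ft_force'],s['clock'])
f=lambda i:cv2.resize(i,(400,300),interpolation=cv2.INTER_CUBIC)
cv2.imwrite('pics/a8.png',np.vstack([np.hstack([f(im),f(im2[175:295,265:425])]),np.hstack([f(im3[210:330,220:380]),f(im2)])])[:,:,::-1])
E
```

```text
adapter side [(array([ 0.559, -0.278,  0.004]), 0.91)]
adapter scene [(array([ 0.568, -0.278,  0.004]), 0.67)]
adapter wrist [(array([ 0.564, -0.277,  0.004]), 0.89)]
mat side [(array([ 0.562, -0.278,  0.   ]), 0.72)]
mat scene [(array([ 0.562, -0.28 ,  0.   ]), 0.67)]
mat wrist []
[ 0.47709029 -0.27612661  0.21517848] [0.45418685 0.59975765 0.79550878] 16.3167
```

View pics/a8.png

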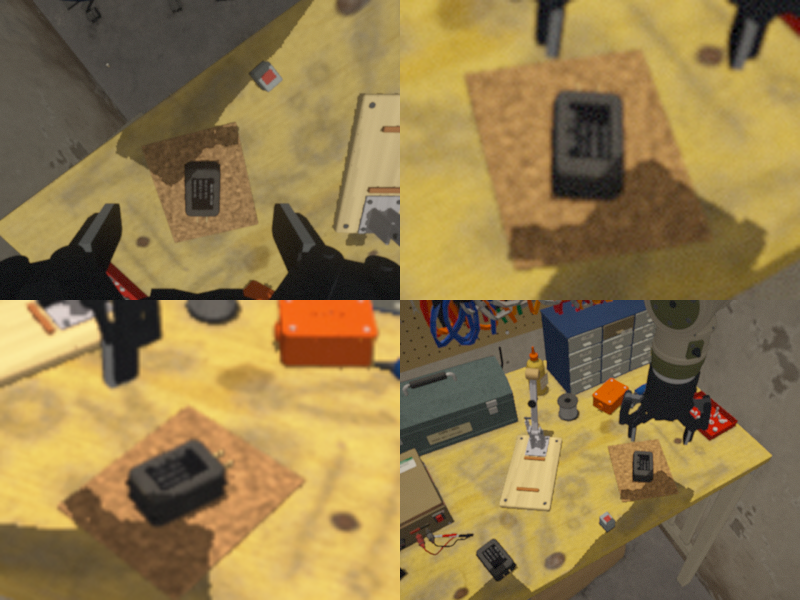

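The adapter lies flat, label up, in the middle of the mat. The clamp is open, the loose adapter has not moved, and the gripper is clear.

```bash
python3 -c "
from rig import ctrl
print(ctrl.hand_in())"
```

```text
the job is handed in; nothing more can be done
None
```

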